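Close the ball box and present a bearing ball over the viewing pad

ROBOT

A 6-joint arm with a two-finger parallel gripper is mounted at the origin on a cart in front of the work surface, level with it; the furniture and walls round the work are solid. World frame = base frame: x ahead of the robot, y to its left, z up, the work surface at z = 0. Lengths are in mm, angles in rad, forces in N, time in s.
With the tool pointing down it reaches from about 350 to 775 mm from the base axis. Payload 7.3 kg.
Tool frame: the origin (TCP) lies at the very end of the fingers, on their centre line; the grasp point (between the pads) lies behind it (bot.grip_point_offset is the z of the grasp point in the tool frame, in mm); z points along the fingers, y is the line along which they close (so a half turn about z gives the same grasp; the last joint's range is limited). The gripper opens to 92 mm and grips with 3 to 60 N. Pads are 19 mm wide; open, the fingers measure 130 mm over their backs; the gripper's body (75 mm by 190 mm) begins 47 mm behind the grasp point.
Start: joints at [-1.296, 0.342, 1.524, -0, 1.275, -0.146], TCP at [214.481, -479.21, 226.741] pointing down, gripper open.
Joint ranges: [-2.53, 2.53], [-0.77, 2.02], [0.04, 2.7], [-1, 4.14], [0.28, 2.66], [-3.11, 3.11]. Speed limits (rad/s): [2.57, 2.57, 3.14, 3.14, 3.14, 3.14].

INTERFACE

Orientations are given as [roll, pitch, yaw] about the fixed x, y, z axes, in that order (R = Rz(yaw) Ry(pitch) Rx(roll)).
In Python, from plant import bot gives the robot as it stands. The module is installed in compiled form; this text tells all that it offers.
- The arm moves only by the shell command python3 -m crank 'ROWS'. ROWS is JSON, a list that holds one entry, the list of rows, each a list of 5 numbers: the opening, from 0 (shut) to 1 (fully open), then the shift along the tool's x, y, z in cm, then the turn about the tool's z in degrees. In form: [[[claw, x, y, z, turn], ...]]. A call has exactly 10 rows; each row is the pose to reach, as a shift and turn from the pose commanded when the call began, along the tool's axes at that moment; what a row does not reach only later rows make up. A row lasts 1/10 s, in which the tool goes at most 50 mm and 8.59 degrees, less where a joint would pass 70% of its speed; a pose out of reach is approached as far as the arm can. A call with a gripper value outside its range is refused whole. The fingers move at their own pace and stop on an object; the grip force is fixed at half the most. Time passes only in rows, so rows that repeat a pose let the fingers close, or fill a call up. It gives the time, the measured TCP pose, the force, the opening and the grip force at its end, in the units of the state.
- bot.get_obs(): the state, without advancing time (a new reading comes with each control period).
- bot.capture(name): name is "side" or "top" or "wrist"; returns (picture, depth): 480x640x3 uint8, red, green, blue; 480x640 float32, mm along the optical axis (not along the pixel's ray), 0 where there is no reading.
- bot.calibration(name): a dict with "vertical_fov" (degrees; the focal length in pixels is half the picture's height over the tangent of half this angle, whatever the lens; pixels are square), "cx", "cy" (the principal point, pixels), "D" ([k1, k2, p1, p2, k3] as OpenCV has them; the pictures are not rectified), "rvec" (rotation vector, rad) and "tvec" (3), from world to camera coordinates, as OpenCV has them; the wrist camera has in their place "tool_from_camera" (4x4, takes a point from camera to tool coordinates, whose origin is the TCP and whose axes are the flange's). Camera axes: x right, y down, z forward; pixel columns grow to the right and rows downward; lengths in mm; the calibration is good to about 2 mm. A picture is of the moment at which its call begins: read the wrist's pose just before it. calibration takes no time and is no camera call.
- bot.close_job(): hands the job in; it is judged then, once.
The state is a dict: "time": time; "joint_positions": joint angles; "dq": joint speeds; "tau": joint torques, N m; "tool_pos": TCP position; "tcp_rot": TCP orientation; "contact_force": force on the tool from outside, world axes, zero at the start; "moment": the same for the moment, N m; "grip_width": finger opening in mm; "finger_force": force on a finger pad.
Only numpy, scipy, OpenCV 4.12 (cv2) and the standard library are available. Lean on these libraries where they do the work, as an engineer would, in place of code of your own. Each camera call takes 0.05 s, during which the arm holds its last target. There are 200 camera calls.

TASK

A bearing ball has been set out for inspection: first close up the ball box by shutting its lid fully. Then pick up the dish by its black handle with the loose steel ball resting in its middle, turn it about a quarter turn and hold it still and level, centred about 7 cm above the white viewing pad, with the handle pointing the way the red line runs from the pad's middle. Keep the dish level and the ball in the middle all the way, leave the other things on the desk where they are, and finish while still holding the dish in the air.

Things in the scene. Friction and masses are not known exactly. Their poses are not given: they have to be found in the camera images.
- ball_box_lid (a joint): the blue lid of the grey open-topped ball box (90 x 100 mm, 40 mm high, fixed to the desk, full of steel balls); rad, 0 = shut flat, grows as it opens upward; it starts part open (0.45 to 0.85), stays where it is left (stiff hinge; about 1 N at its free edge moves it)
- ball_box: grey ball box, fixed; origin at the centre of its underside, z up, x from the lid's free edge (robot side) to the hinge (far side); the shut lid's top is 46 mm above the desk
- lid_hinge (a point): point on the lid's hinge line, in the middle, at the box's far rim (45 mm from its centre), 40 mm above the desk; the lid's 6 mm plate lies above it when shut; its x and z axes turn with the lid (x from free edge to hinge, z out of the lid's outer face)
- lid_edge (a point): middle of the lid's free edge (end of its small finger tab), on the outer (top) face, 102 mm from the hinge line
- dish: round aluminium dish, 105 mm across, rim 22 mm high, loose on the desk, 0.1 kg give or take; inside it is a shallow cone falling 12 degrees to the middle. Origin at the centre of its underside, z up, x from the middle towards its handle. At the start the handle points towards the robot (about -x of the world)
- dish_handle (a point): grip point of the dish's black bar handle, 95 mm from the dish's middle along its x and 26 mm above its underside; the bar is 12 mm wide, 24 mm high (14 to 38 mm above the underside) and runs straight out from 52 to 122 mm from the middle
- dish_seat (a point): where the ball's centre is when it rests in the dish's middle, about 18 mm above the dish's underside
- ball_center (a point): centre of the loose steel ball, 24 mm across, 57 g, that rests in the middle of the dish
- viewing_pad: square viewing pad, 130 x 130 x 10 mm, black edge, white face, fixed to the desk; origin at the centre of its underside, z up; a red line runs on its face from the middle towards its own -y (to the robot's right). A steel rack beam crosses above the desk 0.55 m up at x = 0.6 to 0.65: keep the arm below or before it
- red_line_end (a point): end of the red line at the pad's edge, 65 mm from the pad's middle, on its top
- screwdriver: bystander: screwdriver with a red handle, 27 x 206 x 26 mm, loose; origin at the centre of its underside
- black_marker: bystander: thick black marker pen, 18 x 130 x 18 mm, loose; origin at the centre of its underside
- hex_key: bystander: black hexagon key, 32 x 94 x 9 mm, loose; origin at the centre of its underside

How it is judged:
By the outcome, as a careful person would: the job done as asked, in the order asked, and still so for the second after the job is handed in, while the arm keeps its last pose, push and grip.
It also fails if it takes over 64 s, if anything falls off the work surface, if the arm or the gripper's body presses on something with over 40 N, if the wrist force passes 120 N, or if a joint passes its speed limit or range.

## Working session

There is one attempt and no reset: what is moved stays moved. The work goes in short steps, Python scripts to look and compute and a shell command to move; the robot and the scene stay as the last step left them, time stands still between calls to the robot, and variables do not carry over. Pictures are saved under pics/ and viewed, at most 10 in all, crops included, and the job is handed in when it is done.

```bash
mkdir -p pics; cat > h.py <<'E'
import numpy as np, cv2
from plant import bot
from scipy.spatial.transform import Rotation as R
def shot(n,f):
    o=bot.get_obs(); im,d=bot.capture(n)
    cv2.imwrite(f'pics/{f}.png',im[:,:,::-1]); np.savez(f'pics/{f}.npz',im=im,d=d,p=o['tool_pos'],r=o['tcp_rot'],n=n)
    return o
def world(f):
    z=np.load(f'pics/{f}.npz'); n=str(z['n']); c=bot.calibration(n); d=z['d']
    F=240/np.tan(np.radians(c['vertical_fov'])/2); K=np.array([[F,0,c['cx']],[0,F,c['cy']],[0,0,1.]])
    u,v=np.meshgrid(np.arange(640.),np.arange(480.))
    p=cv2.undistortPoints(np.stack([u,v],-1).reshape(-1,1,2),K,np.array(c['D'])).reshape(480,640,2)
    P=np.concatenate([p*d[...,None],d[...,None]],-1)
    if n=='wrist':
        T=np.array(c['tool_from_camera']); P=P@T[:3,:3].T+T[:3,3]
        W=P@R.from_euler('xyz',z['r']).as_matrix().T+z['p']
    else:
        M=cv2.Rodrigues(np.array(c['rvec'],float))[0]; W=(P-np.array(c['tvec']).ravel())@M
    W[d==0]=np.nan
    return z['im'],W
E
python3 - <<'E'
from h import *
o=shot('top','top0'); shot('side','side0'); print(o); print(bot.grip_point_offset)
E
```

```text
{'time': 0.0, 'joint_positions': array([-1.29599152e+00,  3.42740529e-01,  1.52501576e+00, -4.04991078e-05,
        1.27543805e+00, -1.45995042e-01]), 'dq': array([-0.00113809, -0.00061202, -0.00037571,  0.00061609, -0.00016403,
        0.0002077 ]), 'tau': array([-8.98179969e-04, -4.31244171e+01, -2.44213843e+01,  7.16858706e-02,
        5.60895901e-02, -1.16764741e-04]), 'tool_pos': array([ 214.35341774, -478.78557502,  226.03618398]), 'tcp_rot': array([-3.14000238e+00, -1.94693086e-04,  4.20811518e-01]), 'contact_force': array([-0.73561684, -0.37343477, -0.05326872]), 'moment': array([-0.00808128,  0.00346083, -0.003188  ]), 'finger_force': 0.0, 'grip_width': 91.99287972385562}
-18.8
```

View pics/top0.png

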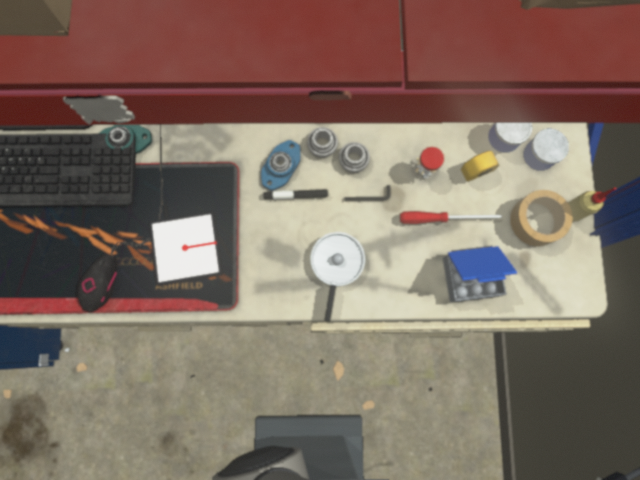

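View pics/side0.png

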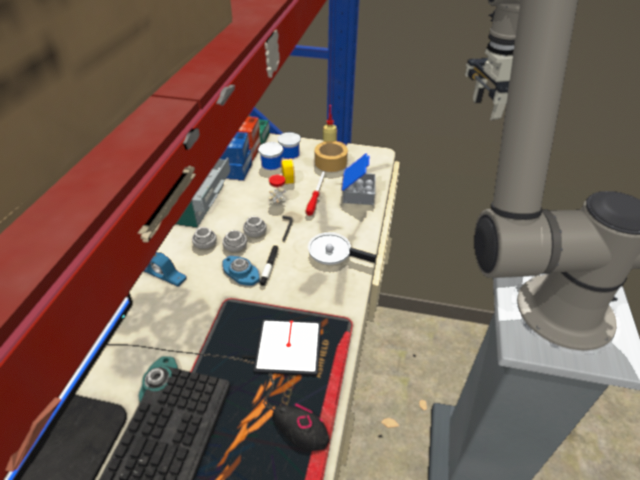

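The top view (up = +x, left = +y) shows the dish at (337,260) with its handle end at (329,318). The box is at (476,275) with the blue lid at (482,263), and the pad is at (185,248) with the red line running to (216,243). The side view agrees.

```bash
python3 - <<'E'
from h import *
im,W=world('top0')
for u,v in [(337,260),(331,300),(329,316),(185,248),(216,243),(400,300)]: print(u,v,W[v,u].round(1))
# lid: blue
I=im.astype(int); r,g,b=I[...,0],I[...,1],I[...,2]
u,v=np.meshgrid(np.arange(640),np.arange(480))
def sel(m,x0,x1,y0,y1): return m&(u>x0)&(u<x1)&(v>y0)&(v<y1)&np.isfinite(W[...,0])
m=cv2.erode(sel((b>r+60),430,530,235,300).astype(np.uint8),np.ones((3,3)))>0
P=W[m]; c=P.mean(0); n=np.linalg.svd(P-c)[2][2]; n*=np.sign(n[2]); print('lid',m.sum(),c.round(1),n.round(3),'tilt',np.arccos(n[2]),P.min(0).round(1),P.max(0).round(1), 'res',((P-c)@n).std())
h=n.copy();h[2]=0;h/=np.linalg.norm(h);print('hinge dir',h, np.degrees(np.arctan2(h[1],h[0])))
m=sel((r<70)&(g<70)&(b<70),318,345,280,325)&(W[...,2]>20); Q=W[m];print('handle',m.sum(),Q.mean(0).round(1),Q.min(0).round(1),Q.max(0).round(1))
m=sel(W[...,2]>12,305,370,228,292)&(W[...,2]<40)
mm=m&(r>110); Q=W[mm]; rim=W[mm&(W[...,2]>16)&(np.hypot(*(W[...,:2]-Q[:,:2].mean(0)).transpose(2,0,1))>42)]
A=np.c_[2*rim[:,:2],np.ones(len(rim))]; s=np.linalg.lstsq(A,(rim[:,:2]**2).sum(1),rcond=None)[0]; print('dish',s[:2],np.sqrt(s[2]+s[0]**2+s[1]**2),rim[:,2].mean())
m=sel((r>200)&(g>200)&(b>200),140,230,205,290); cc=max(cv2.findContours(m.astype(np.uint8),0,1)[0],key=cv2.contourArea); print('pad rect',cv2.minAreaRect(cc)); bx=cv2.boxPoints(cv2.minAreaRect(cc)); 
mf=cv2.drawContours(np.zeros((480,640),np.uint8),[cc],-1,1,-1)>0; Q=W[mf];Q=Q[np.isfinite(Q[:,0])]; rc=cv2.minAreaRect(Q[:,:2].astype(np.float32)); print('pad',rc,np.median(Q[:,2]))
m=sel((r>150)&(g<90)&(b<90),178,222,235,255); L=W[m]; print('red',L.min(0),L.max(0)); d=np.linalg.svd(L[:,:2]-L[:,:2].mean(0))[2][0]; print(d)
# box
m=sel((W[...,2]>15)&(W[...,2]<45),440,515,250,305); Q=W[m]; print('box',Q.min(0).round(),Q.max(0).round(), cv2.minAreaRect(Q[:,:2].astype(np.float32)))
E
```

```text
337 260 [557.7 -65.7  33. ]
331 300 [480.8 -53.   38.5]
329 316 [451.1 -48.9  35.9]
185 248 [587.2 230.8  12. ]
216 243 [597.5 171.2   8.2]
400 300 [ 483.  -189.4   -1.1]
lid 1434 [ 540.1 -328.1   84.6] [0.734 0.083 0.674] tilt 0.831011989882825 [ 505.8 -376.7   46.4] [ 576.4 -280.5  121.7] res 1.035466554436821
hinge dir [0.99372585 0.11184335 0.        ] 6.421587434671247<stdin>:11: RuntimeWarning: Mean of empty slice.
  ret = um.true_divide(
Traceback (most recent call last):
ValueError: zero-size array to reduction operation minimum which has no identity
```

```bash
python3 - <<'E'
from h import *
im,W=world('top0')
I=im.astype(int); r,g,b=I[...,0],I[...,1],I[...,2]
u,v=np.meshgrid(np.arange(640),np.arange(480))
def sel(m,x0,x1,y0,y1): return m&(u>x0)&(u<x1)&(v>y0)&(v<y1)&np.isfinite(W[...,0])
m=sel((W[...,2]>25)&(W[...,2]<45)&(r<110),318,345,284,325); Q=W[m];print('handle',m.sum(),Q.mean(0).round(1),Q.min(0).round(1),Q.max(0).round(1),np.linalg.svd(Q[:,:2]-Q[:,:2].mean(0))[2][0])
m=sel(W[...,2]>12,300,370,228,292)&(W[...,2]<32)&(r>110); c0=np.array([557,-66.])
rim=W[m&(np.hypot(W[...,0]-c0[0],W[...,1]-c0[1])>43)&(W[...,2]>16)]
A=np.c_[2*rim[:,:2],np.ones(len(rim))]; s=np.linalg.lstsq(A,(rim[:,:2]**2).sum(1),rcond=None)[0]; print('dish',s[:2],np.sqrt(s[2]+s[0]**2+s[1]**2),rim[:,2].mean(),cv2.minEnclosingCircle(rim[:,:2].astype(np.float32)))
m=sel(W[...,2]>27,325,350,248,272); print('ball',W[m].mean(0),W[m].max(0))
m=sel((r>180)&(g>180)&(b>180),140,230,205,290); cc=max(cv2.findContours(m.astype(np.uint8),0,1)[0],key=cv2.contourArea)
mf=cv2.drawContours(np.zeros((480,640),np.uint8),[cc],-1,1,-1)>0; Q=W[mf];Q=Q[np.isfinite(Q[:,0])]; print('pad',cv2.minAreaRect(Q[:,:2].astype(np.float32)),np.median(Q[:,2]),Q.mean(0))
m=sel((r>150)&(g<100)&(b<100),178,222,235,255); L=W[m]; print('red',L[L[:,1].argmin()],L[L[:,1].argmax()]); d=np.linalg.svd(L[:,:2]-L[:,:2].mean(0))[2][0]; print(d)
m=sel((W[...,2]>20)&(W[...,2]<43)&(b<r+40),440,515,250,305); Q=W[m]; print('box',Q.min(0).round(),Q.max(0).round(), cv2.minAreaRect(Q[:,:2].astype(np.float32)))
for uu,vv in [(453,255),(500,248),(517,277),(465,281),(421,217),(500,217)]: print(uu,vv,W[vv,uu].round(1))
E
```

```text
handle 182 [474.7 -50.1  37.8] [441.8 -60.9  28. ] [507.3 -41.3  43.7] [-0.98370043  0.17981509]
dish [560.79974953 -67.23073452] 48.71336294317508 20.31559722793642 ((562.3789672851562, -67.81272888183594), 52.49645233154297)
ball [561.68381704 -67.32095469  29.24210748] [570.18652724 -58.26658714  33.64187382]
pad ((588.8335571289062, 231.86251831054688), (117.38854217529297, 117.81951141357422), 9.621345520019531) 11.295100068528876 [587.97367927 232.38446938  11.28804884]
red [596.36151402 172.10086694  13.91265989] [589.70998191 235.51519185   9.30244541]
[-0.16504507  0.98628603]
box [ 477. -384.   20.] [ 572. -275.   43.] ((529.1942138671875, -328.8223571777344), (95.0623779296875, 101.5495834350586), 6.491556167602539)
453 255 [ 561.8 -283.5   56. ]
500 248 [ 5.848e+02 -3.938e+02  5.000e-01]
517 277 [ 525.9 -422.5    2.5]
465 281 [ 519.3 -319.7   -1.4]
421 217 [ 643.5 -233.    24.7]
500 217 [ 645.5 -394.1   13.1]
```

```bash
cat >> h.py <<'E'
def to(x,y,z,yaw=None,o=None):
    "shift (cm) and turn (deg) in tool axes to reach a world pose, tool pointing down"
    o=o or bot.get_obs(); M=R.from_euler('xyz',o['tcp_rot'])
    yw=o['tcp_rot'][2]
    return (M.inv().apply(np.array([x,y,z])-o['tool_pos'])/10).round(2), 0 if yaw is None else round(-np.degrees(yaw-yw),1)
E
python3 - <<'E'
from h import *
print(to(519.5,-330,170,.112))
E
```

```text
(array([33.93, -1.12,  5.62]), np.float64(17.7))
```

```bash
python3 -m crank '[[[0,3,-0.1,0.5,2],[0,7,-0.2,1,4],[0,11,-0.3,1.7,6],[0,15,-0.4,2.4,8],[0,19,-0.6,3,10],[0,23,-0.7,3.7,12],[0,27,-0.8,4.4,14],[0,30,-1,5,16],[0,32.5,-1.1,5.5,17],[0,33.9,-1.1,5.6,17.7]]]' && python3 - <<'E'
from h import *
print(to(519.5,-330,170,.112)); shot('wrist','w1'); print(bot.get_obs()['contact_force'])
E
```

```text
time: 1.1
tool_pos: [520.7, -328.9, 169.3]
tcp_rot: [-3.14, 0.001, 0.113]
contact_force: [-0.0, -0.3, -0.6]
grip_width: 17.0
finger_force: 0.0
(array([-0.13,  0.1 , -0.07]), np.float64(0.1))
[0.32981166 0.82962226 0.05153101]
```

View pics/w1.png

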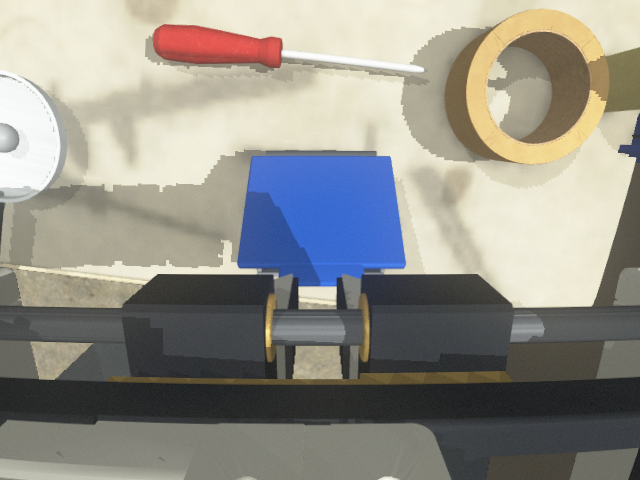

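The wrist view shows the lid with its hinge edge at row 155 and its free edge at row 268, with the tab at (320,280). The gripper is lined up sideways.

```bash
python3 - <<'E'
from h import *
im,W=world('w1')
I=im.astype(int); m=(I[...,2]>I[...,0]+60)&np.isfinite(W[...,0]); m[:140]=0;m[290:]=0;m[:,:230]=0;m[:,420:]=0
m=cv2.erode(m.astype(np.uint8),np.ones((3,3)))>0
P=W[m]; c=P.mean(0); n=np.linalg.svd(P-c,full_matrices=False)[2][2]; n*=np.sign(n[2]); print(c.round(1),n.round(3),np.arccos(n[2]),P.min(0).round(1),P.max(0).round(1))
for v in (158,200,260): print(W[v,320].round(1))
print('pix dish ball',W[135,5])
E
```

```text
[ 540.2 -328.9   85.1] [0.736 0.083 0.672] 0.8334231546376017 [ 505.4 -380.1   45.2] [ 579.9 -276.8  120.8]
[ 573.6 -324.4   48.3]
[ 548.4 -327.2   76.8]
[ 518.6 -330.5  110.7]
pix dish ball [565.06601445 -76.29244893  27.44970685]
```

```bash
python3 -m crank '[[[0,0.2,0,2,0],[0,0.2,0,4,0],[0,0.1,0,5,0],[0,0,0,6,0],[0,-0.3,0,7,0],[0,-0.6,0,8,0],[0,-1,0,9,0],[0,-1.4,0,9.8,0],[0,-1.7,0,10.6,0],[0,-2,0,11.2,0]]]' && python3 - <<'E'
from h import *
o=bot.get_obs(); print(o['contact_force'],o['tool_pos'])
E
```

```text
time: 2.15
tool_pos: [499.2, -332.9, 58.0]
tcp_rot: [-3.141, 0.0, 0.112]
contact_force: [0.7, 0.6, 0.3]
grip_width: 0.5
finger_force: 0.2
[0.71847794 0.57263837 0.32735407] [ 499.20404217 -332.88480585   58.01429321]
```

```bash
python3 -m crank '[[[0,0,0,0.3,0],[0,0,0,0.6,0],[0,0,0,0.8,0],[0,0,0,0.9,0],[0,0,0,1.0,0],[0,0,0,1.1,0],[0,0,0,1.15,0],[0,0,0,1.2,0],[0,0,0,1.25,0],[0,0,0,1.25,0]]]'
```

```text
time: 3.15
tool_pos: [499.6, -333.0, 46.7]
tcp_rot: [3.141, -0.0, 0.112]
contact_force: [-1.5, 0.8, 3.4]
grip_width: 0.6
finger_force: 2.2
```

```bash
python3 -m crank '[[[0,0,0,0.05,0],[0,0,0,0.1,0],[0,0,0,0.15,0],[0,0,0,0.2,0],[0,0,0,0.2,0],[0,0,0,0.2,0],[0,0,0,0.2,0],[0,0,0,0.2,0],[0,0,0,0.2,0],[0,0,0,0.2,0]]]'
```

```text
time: 4.15
tool_pos: [499.7, -333.1, 46.5]
tcp_rot: [3.14, -0.001, 0.112]
contact_force: [-6.1, 4.9, 17.3]
grip_width: 0.3
finger_force: 8.5
```

```bash
python3 - <<'E'
from h import *
print(to(470,-52,150,-.1815))
E
python3 -m crank '[[[0,0,0,-1,0],[0,0,0,-3,0],[0,0,0,-6,0],[0.4,0,0,-9,0],[0.6,0,0,-11,0],[0.6,0,-2,-11,2],[0.6,0,-5,-11,4],[0.6,0,-9,-11,6],[0.6,0,-13,-11,8],[0.6,0,-17,-11,10]]]'; python3 - <<'E'
from h import *
print(to(470,-52,150,-.1815))
E
```

```text
(array([  0.2 , -28.25, -10.39]), np.float64(16.8))
time: 5.15
tool_pos: [480.2, -162.6, 154.2]
tcp_rot: [3.142, -0.0, -0.065]
contact_force: [0.7, -0.6, 0.1]
grip_width: 51.2
finger_force: 0.0
(array([ -1.74, -10.97,   0.42]), np.float64(6.7))
```

```bash
python3 -m crank '[[[0.6,-0.3,-3,0,2],[0.6,-0.8,-6,0.1,4],[0.6,-1.3,-8.5,0.3,6],[0.6,-1.6,-10.2,0.4,6.7],[0.6,-1.7,-11,0.4,6.7],[0.6,-1.7,-11,0.4,6.7],[0.6,-1.7,-11,0.4,6.7],[0.6,-1.7,-11,0.4,6.7],[0.6,-1.7,-11,0.4,6.7],[0.6,-1.7,-11,0.4,6.7]]]'; python3 - <<'E'
from h import *
shot('wrist','w2'); shot('top','top2')
im,W=world('top2'); I=im.astype(int)
m=(I[...,2]>I[...,0]+60)&np.isfinite(W[...,0]); m[:235]=0;m[310:]=0;m[:,:430]=0;m[:,530:]=0
m=cv2.erode(m.astype(np.uint8),np.ones((3,3)))>0
P=W[m]; c=P.mean(0); n=np.linalg.svd(P-c,full_matrices=False)[2][2]; n*=np.sign(n[2]); print('lid',m.sum(),c.round(1),n.round(3),P.min(0).round(1),P.max(0).round(1))
E
```

```text
time: 6.15
tool_pos: [470.5, -53.7, 150.2]
tcp_rot: [3.141, 0.0, -0.18]
contact_force: [-0.1, -0.6, 0.8]
grip_width: 54.9
finger_force: 0.0
lid 2338 [ 524.3 -329.7   46.7] [-0.004 -0.002  1.   ] [ 471.9 -381.5   41. ] [ 574.3 -278.2   53.6]
```

View pics/w2.png

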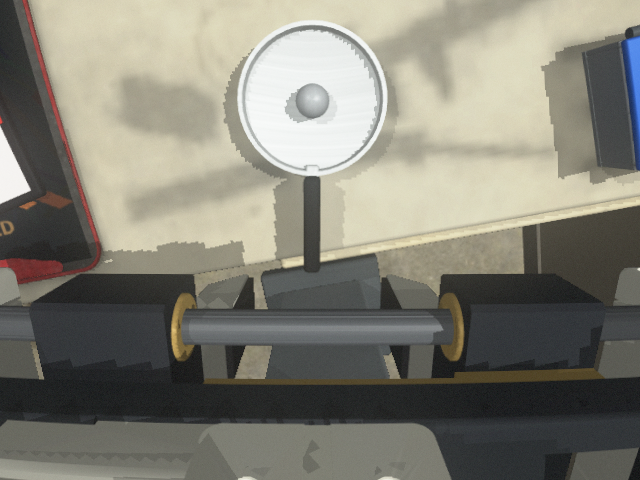

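The lid is flat with its top at 46.7 mm, so it is shut. The wrist view shows the dish centred at (312,99), the ball at (312,101), and the handle running from (312,178) to (312,271).

```bash
python3 - <<'E'
from h import *
im,W=world('w2'); I=im.astype(int).sum(2)
m=(I<200)&(W[...,2]>28)&(W[...,2]<46); m[:175]=0; m[268:]=0; m[:,:295]=0; m[:,330:]=0
Q=W[m]; d=np.linalg.svd(Q[:,:2]-Q[:,:2].mean(0),full_matrices=False)[2][0]; d*=-np.sign(d[0]); print('handle',m.sum(),Q.mean(0).round(1),Q.min(0).round(1),Q.max(0).round(1),d,np.degrees(np.arctan2(d[1],d[0])))
g=np.hypot(W[...,0]-561,W[...,1]+67.5)
m=(W[...,2]>18)&(W[...,2]<27)&(g>44)&(g<60); m[:, :230]=0; m[172:]=0; m[:,395:]=0
rim=W[m]; A=np.c_[2*rim[:,:2],np.ones(len(rim))]; s=np.linalg.lstsq(A,(rim[:,:2]**2).sum(1),rcond=None)[0]; print('dish',s[:2],np.sqrt(s[2]+s[0]**2+s[1]**2),rim[:,2].mean())
m=(W[...,2]>24)&(g<14); print('ball',W[m].mean(0))
dish=s[:2]; a=np.arctan2(d[1],d[0]); t=Q[:,:2].mean(0); g=t+d*((dish-t)@d+86)
print('grip',g,to(g[0],g[1],8,a-np.pi))
E
```

```text
handle 576 [462.1 -47.4  38.1] [445.7 -56.6  35. ] [493.3 -39.6  40.4] [-0.99512861  0.09858529] 174.34228919689164
dish [562.68106488 -66.71836013] 50.020937213833314 21.769385963365412
ball [562.35808863 -66.61919061  28.02632109]
grip [478.01969572 -48.95658413] (array([ 0.66, -0.58, 14.22]), np.float64(-4.7))
```

```bash
python3 - <<'E'
from h import *
print(to(477.8,-51.2,8))
E
python3 -m crank '[[[0.6,0.3,-0.1,2,0],[0.6,0.6,-0.3,5,0],[0.6,0.7,-0.4,8,0],[0.6,0.7,-0.4,10,0],[0.6,0.7,-0.4,12,0],[0.6,0.7,-0.4,13,0],[0.6,0.7,-0.4,13.6,0],[0.6,0.7,-0.4,14,0],[0.6,0.7,-0.4,14.2,0],[0.6,0.7,-0.4,14.2,0]]]'; python3 - <<'E'
from h import *
print(to(477.8,-51.2,8)); shot('wrist','w3')
E
```

```text
(array([ 0.68, -0.36, 14.22]), 0)
time: 7.25
tool_pos: [478.4, -50.6, 8.6]
tcp_rot: [3.141, -0.001, -0.18]
contact_force: [-0.5, -0.2, 0.7]
grip_width: 54.9
finger_force: 0.0
(array([-0.05,  0.07,  0.06]), 0)
```

View pics/w3.png

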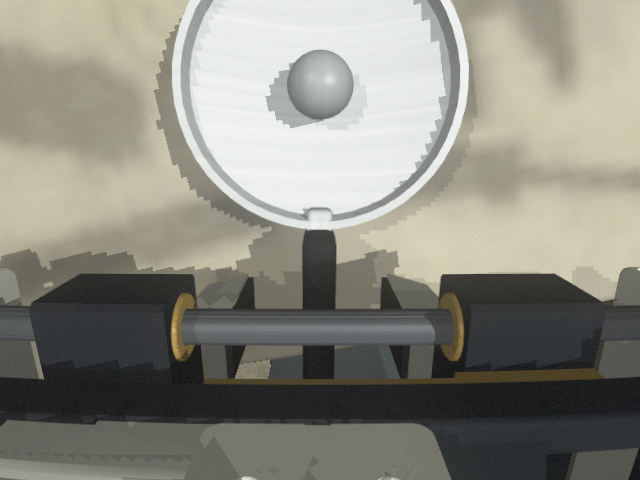

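The handle is at u=319, midway between the fingers (247 and 388), and vertical in the picture. I'll close gently.

```bash
python3 -m crank '[[[0.45,0,0,0,0],[0.3,0,0,0,0],[0.25,0,0,0,0],[0.22,0,0,0,0],[0.2,0,0,0,0],[0.18,0,0,0,0],[0.17,0,0,0,0],[0.16,0,0,0,0],[0.15,0,0,0,0],[0.14,0,0,0,0]]]'; python3 -m crank '[[[0.13,0,0,0,0],[0.12,0,0,0,0],[0.11,0,0,0,0],[0.1,0,0,0,0],[0.08,0,0,0,0],[0.05,0,0,0,0],[0,0,0,0,0],[0,0,0,0,0],[0,0,0,0,0],[0,0,0,0,0]]]'
```

```text
time: 8.3
tool_pos: [478.1, -50.5, 8.2]
tcp_rot: [3.142, 0.0, -0.18]
contact_force: [0.3, 0.8, 0.4]
grip_width: 12.8
finger_force: 0.0
time: 9.3
tool_pos: [478.1, -50.5, 8.2]
tcp_rot: [3.141, -0.0, -0.18]
contact_force: [-0.4, -0.2, 0.0]
grip_width: 11.8
finger_force: 30.0
```

```bash
python3 -m crank '[[[0,0,0,-0.02,0],[0,0,0,-0.08,0],[0,0,0,-0.18,0],[0,0,0,-0.32,0],[0,0,0,-0.5,0],[0,0,0,-0.7,0],[0,0,0,-0.95,0],[0,0,0,-1.2,0],[0,0,0,-1.5,0],[0,0,0,-1.8,0]]]'; python3 -m crank '[[[0,0,0,-0.3,0],[0,0,0,-0.6,0],[0,0,0,-0.9,0],[0,0,0,-1.2,0],[0,0,0,-1.5,0],[0,0,0,-1.8,0],[0,0,0,-2.1,0],[0,0,0,-2.4,0],[0,0,0,-2.7,0],[0,0,0,-3,0]]]'; python3 -m crank '[[[0,0,0,-0.3,0],[0,0,0,-0.6,0],[0,0,0,-0.9,0],[0,0,0,-1.2,0],[0,0,0,-1.5,0],[0,0,0,-1.75,0],[0,0,0,-1.95,0],[0,0,0,-2.1,0],[0,0,0,-2.2,0],[0,0,0,-2.25,0]]]'; python3 - <<'E'
from h import *
shot('wrist','w4'); shot('side','s4')
for f in ['w4']:
    im,W=world(f); g=np.hypot(W[...,0]-562,W[...,1]+67)
    rim=W[(W[...,2]>75)&(W[...,2]<110)&(g>49)&(g<55)]
    A=np.c_[rim[:,:2]-[562,-67],np.ones(len(rim))]; print(len(rim),np.linalg.lstsq(A,rim[:,2],rcond=None)[0],rim[:,2].mean())
    b=W[(g<25)&(W[...,2]>102)&(W[...,2]<125)]; print('ball',len(b),b.mean(0),b.max(0))
E
```

```text
time: 10.3
tool_pos: [478.1, -50.5, 26.5]
tcp_rot: [3.142, -0.0, -0.18]
contact_force: [0.2, -0.4, -1.8]
grip_width: 11.7
finger_force: 30.0
time: 11.3
tool_pos: [478.1, -50.5, 56.4]
tcp_rot: [3.142, -0.0, -0.18]
contact_force: [-0.8, 1.1, -1.9]
grip_width: 11.7
finger_force: 30.0
time: 12.3
tool_pos: [478.1, -50.4, 78.8]
tcp_rot: [3.141, -0.0, -0.18]
contact_force: [-0.1, -0.4, -2.3]
grip_width: 12.1
finger_force: 30.0
7039 [-6.42124226e-02 -5.55652828e-03  9.24771022e+01] 93.200286612643
ball 16 [562.69924259 -66.09971271 102.279027  ] [565.48191213 -62.55742396 103.08296155]
```

View pics/w4.png

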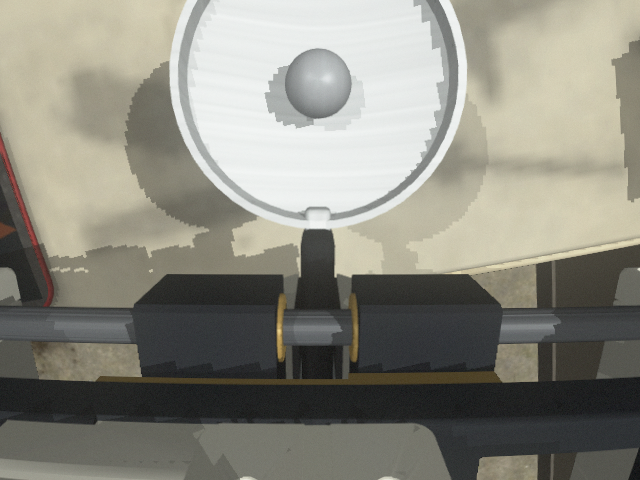

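```bash
python3 - <<'E'
from h import *
D0=np.array([562.3,-66.9]);P=np.array([588.4,232.]);t0=np.array([478.1,-50.5]);z0,z1=78.8,88.;y0=-.18;A=np.radians(110)
rot=lambda a:np.array([[np.cos(a),-np.sin(a)],[np.sin(a),np.cos(a)]])
def pose(s): return np.r_[P*s+D0*(1-s)+rot(A*s)@(t0-D0), z0+(z1-z0)*s], y0+A*s
pc,yc=pose(0); N=80
for c in range(8):
    rows=[];M=R.from_euler('xyz',[np.pi,0,yc])
    for k in range(1,11):
        x=(10*c+k)/N; p,y=pose(x**3*(10-15*x+6*x*x))
        d=np.round(M.inv().apply(p-pc)/10/.05)*.05; tr=round(-np.degrees(y-yc)*2)/2
        rows.append('[0,'+','.join(f'{q:g}' for q in np.r_[d.round(2),tr]+0.)+']')
    print('[[['[:2]+','.join(rows)+']]')
    pc=pc+M.apply(d*10); yc=yc-np.radians(tr)
print(pose(1),pc,yc)
E
```

```text
[[[0,0,0,0,0],[0,0,0,0,0],[0,0,0,0,0],[0,0,0,0,0],[0,0,-0.05,0,0],[0,0,-0.05,0,-0.5],[0,0,-0.1,0,-0.5],[0,0,-0.1,0,-1],[0,-0.05,-0.15,0,-1.5],[0,-0.05,-0.2,0,-2]]]
[[[0,0,-0.1,0,-0.5],[0,0,-0.15,0,-1],[0,0,-0.25,-0.05,-1.5],[0,-0.05,-0.35,-0.05,-2.5],[0,-0.05,-0.45,-0.05,-3.5],[0,-0.05,-0.6,-0.05,-4.5],[0,-0.05,-0.7,-0.05,-5.5],[0,-0.05,-0.85,-0.05,-6.5],[0,-0.05,-1.05,-0.1,-8],[0,-0.05,-1.2,-0.1,-9.5]]]
[[[0,0.05,-0.2,0,-1.5],[0,0.1,-0.35,0,-3],[0,0.15,-0.6,-0.05,-4.5],[0,0.25,-0.8,-0.05,-6.5],[0,0.3,-1,-0.05,-8.5],[0,0.4,-1.25,-0.1,-10],[0,0.55,-1.5,-0.1,-12.5],[0,0.65,-1.8,-0.1,-14.5],[0,0.8,-2.05,-0.15,-16.5],[0,1,-2.35,-0.15,-19]]]
[[[0,0.25,-0.2,0,-2],[0,0.55,-0.45,-0.05,-4.5],[0,0.85,-0.7,-0.05,-7],[0,1.15,-0.9,-0.1,-9.5],[0,1.5,-1.15,-0.1,-11.5],[0,1.9,-1.4,-0.1,-14.5],[0,2.3,-1.7,-0.15,-17],[0,2.7,-1.95,-0.15,-19.5],[0,3.15,-2.2,-0.2,-22],[0,3.55,-2.5,-0.2,-24.5]]]
[[[0,0.55,-0.05,-0.05,-2.5],[0,1.1,-0.15,-0.05,-5],[0,1.7,-0.2,-0.05,-7.5],[0,2.25,-0.25,-0.1,-10],[0,2.85,-0.35,-0.1,-13],[0,3.45,-0.4,-0.15,-15],[0,4.05,-0.5,-0.15,-17.5],[0,4.7,-0.6,-0.2,-20],[0,5.3,-0.65,-0.2,-22.5],[0,5.9,-0.75,-0.2,-24.5]]]
[[[0,0.6,0.15,-0.05,-2.5],[0,1.2,0.35,-0.05,-4.5],[0,1.75,0.5,-0.05,-6.5],[0,2.35,0.65,-0.1,-9],[0,2.9,0.8,-0.1,-10.5],[0,3.45,0.9,-0.1,-12.5],[0,3.95,1.05,-0.15,-14.5],[0,4.45,1.15,-0.15,-16],[0,4.95,1.25,-0.15,-17.5],[0,5.4,1.35,-0.15,-19]]]
[[[0,0.4,0.25,-0.05,-1.5],[0,0.75,0.45,-0.05,-3],[0,1.05,0.65,-0.05,-4],[0,1.4,0.85,-0.05,-5],[0,1.65,1,-0.1,-6],[0,1.95,1.15,-0.1,-7],[0,2.15,1.3,-0.1,-8],[0,2.4,1.4,-0.1,-8.5],[0,2.55,1.5,-0.1,-9],[0,2.7,1.6,-0.1,-9.5]]]
[[[0,0.15,0.1,0,-0.5],[0,0.25,0.2,0,-1],[0,0.3,0.25,0,-1.5],[0,0.4,0.3,0,-1.5],[0,0.45,0.3,0,-2],[0,0.45,0.35,0,-2],[0,0.5,0.35,0,-2],[0,0.5,0.35,0,-2],[0,0.5,0.35,0,-2],[0,0.5,0.35,0,-2]]]
(array([601.78713709, 147.26875098,  88.        ]), np.float64(1.7398621771937626)) [601.53493601 147.3257204   87.8       ] 1.7398621771937628
```

```bash
python3 -m crank '[[[0,0,0,0,0],[0,0,0,0,0],[0,0,0,0,0],[0,0,0,0,0],[0,0,-0.05,0,0],[0,0,-0.05,0,-0.5],[0,0,-0.1,0,-0.5],[0,0,-0.1,0,-1],[0,-0.05,-0.15,0,-1.5],[0,-0.05,-0.2,0,-2]]]'
python3 -m crank '[[[0,0,-0.1,0,-0.5],[0,0,-0.15,0,-1],[0,0,-0.25,-0.05,-1.5],[0,-0.05,-0.35,-0.05,-2.5],[0,-0.05,-0.45,-0.05,-3.5],[0,-0.05,-0.6,-0.05,-4.5],[0,-0.05,-0.7,-0.05,-5.5],[0,-0.05,-0.85,-0.05,-6.5],[0,-0.05,-1.05,-0.1,-8],[0,-0.05,-1.2,-0.1,-9.5]]]'
python3 -m crank '[[[0,0.05,-0.2,0,-1.5],[0,0.1,-0.35,0,-3],[0,0.15,-0.6,-0.05,-4.5],[0,0.25,-0.8,-0.05,-6.5],[0,0.3,-1,-0.05,-8.5],[0,0.4,-1.25,-0.1,-10],[0,0.55,-1.5,-0.1,-12.5],[0,0.65,-1.8,-0.1,-14.5],[0,0.8,-2.05,-0.15,-16.5],[0,1,-2.35,-0.15,-19]]]'
```

```text
time: 13.4
tool_pos: [477.9, -48.3, 78.7]
tcp_rot: [3.142, 0.0, -0.144]
contact_force: [-0.2, 0.3, -1.7]
grip_width: 11.8
finger_force: 30.0
time: 14.4
tool_pos: [479.2, -36.3, 79.8]
tcp_rot: [3.141, -0.0, 0.023]
contact_force: [1.5, 0.9, -0.9]
grip_width: 11.7
finger_force: 30.0
time: 15.4
tool_pos: [488.8, -12.5, 81.3]
tcp_rot: [3.141, -0.0, 0.355]
contact_force: [0.2, -0.8, -2.2]
grip_width: 11.8
finger_force: 30.0
```

```bash
python3 -m crank '[[[0,0.25,-0.2,0,-2],[0,0.55,-0.45,-0.05,-4.5],[0,0.85,-0.7,-0.05,-7],[0,1.15,-0.9,-0.1,-9.5],[0,1.5,-1.15,-0.1,-11.5],[0,1.9,-1.4,-0.1,-14.5],[0,2.3,-1.7,-0.15,-17],[0,2.7,-1.95,-0.15,-19.5],[0,3.15,-2.2,-0.2,-22],[0,3.55,-2.5,-0.2,-24.5]]]'
python3 -m crank '[[[0,0.55,-0.05,-0.05,-2.5],[0,1.1,-0.15,-0.05,-5],[0,1.7,-0.2,-0.05,-7.5],[0,2.25,-0.25,-0.1,-10],[0,2.85,-0.35,-0.1,-13],[0,3.45,-0.4,-0.15,-15],[0,4.05,-0.5,-0.15,-17.5],[0,4.7,-0.6,-0.2,-20],[0,5.3,-0.65,-0.2,-22.5],[0,5.9,-0.75,-0.2,-24.5]]]'
```

```text
time: 16.4
tool_pos: [513.7, 23.3, 83.2]
tcp_rot: [3.141, -0.0, 0.783]
contact_force: [-0.2, -0.1, -0.9]
grip_width: 12.0
finger_force: 30.0
time: 17.4
tool_pos: [550.4, 70.2, 85.2]
tcp_rot: [3.141, 0.0, 1.21]
contact_force: [0.4, 0.4, -1.6]
grip_width: 11.8
finger_force: 30.0
```

```bash
python3 -m crank '[[[0,0.6,0.15,-0.05,-2.5],[0,1.2,0.35,-0.05,-4.5],[0,1.75,0.5,-0.05,-6.5],[0,2.35,0.65,-0.1,-9],[0,2.9,0.8,-0.1,-10.5],[0,3.45,0.9,-0.1,-12.5],[0,3.95,1.05,-0.15,-14.5],[0,4.45,1.15,-0.15,-16],[0,4.95,1.25,-0.15,-17.5],[0,5.4,1.35,-0.15,-19]]]'
python3 -m crank '[[[0,0.4,0.25,-0.05,-1.5],[0,0.75,0.45,-0.05,-3],[0,1.05,0.65,-0.05,-4],[0,1.4,0.85,-0.05,-5],[0,1.65,1,-0.1,-6],[0,1.95,1.15,-0.1,-7],[0,2.15,1.3,-0.1,-8],[0,2.4,1.4,-0.1,-8.5],[0,2.55,1.5,-0.1,-9],[0,2.7,1.6,-0.1,-9.5]]]'
python3 -m crank '[[[0,0.15,0.1,0,-0.5],[0,0.25,0.2,0,-1],[0,0.3,0.25,0,-1.5],[0,0.4,0.3,0,-1.5],[0,0.45,0.3,0,-2],[0,0.45,0.35,0,-2],[0,0.5,0.35,0,-2],[0,0.5,0.35,0,-2],[0,0.5,0.35,0,-2],[0,0.5,0.35,0,-2]]]'
python3 - <<'E'
from h import *
shot('wrist','w5'); shot('top','top5'); shot('side','s5')
E
```

```text
time: 18.4
tool_pos: [582.0, 115.8, 86.7]
tcp_rot: [3.142, 0.0, 1.542]
contact_force: [-0.5, -0.7, -1.9]
grip_width: 12.3
finger_force: 30.0
time: 19.4
tool_pos: [598.7, 142.1, 87.7]
tcp_rot: [3.142, 0.0, 1.706]
contact_force: [-0.3, -0.4, -1.7]
grip_width: 11.6
finger_force: 30.0
time: 20.4
tool_pos: [601.5, 147.4, 87.7]
tcp_rot: [3.142, 0.0, 1.74]
contact_force: [-0.4, -0.2, -2.0]
grip_width: 11.6
finger_force: 30.0
```

View pics/w5.png

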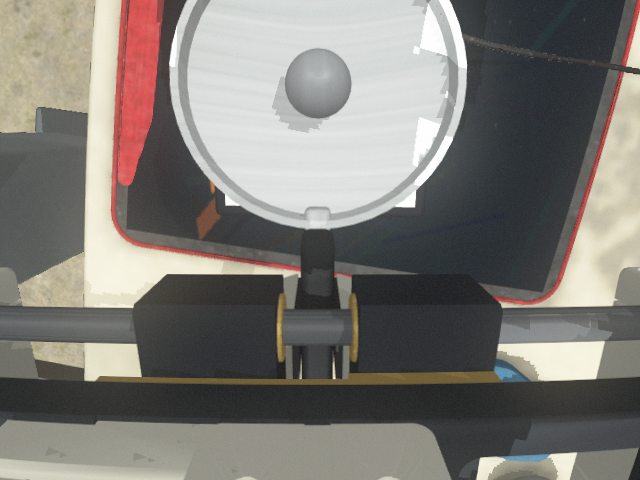

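View pics/top5.png

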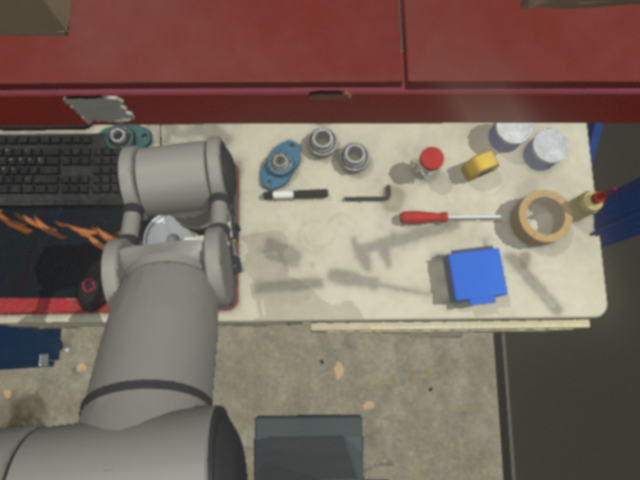

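View pics/s5.png

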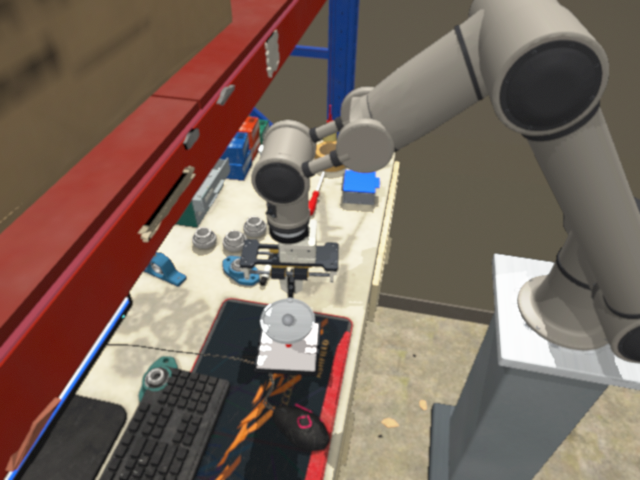

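The wrist view shows the dish square to the pad, with pad corners at (225,207) and (417,207). The ball is at (318,83), the same place in the dish as before the move. The top and side views show the lid shut and the bystanders unmoved.

```bash
python3 - <<'E'
from h import *
for f in ('w5','s5'):
    im,W=world(f); x,y,z=W.transpose(2,0,1); g=np.hypot(x-588.4,y-232)
    m=(z>90)&(z<112)&(g>44)&(g<62); rim=W[m]; r0=rim
    A=np.c_[2*rim[:,:2],np.ones(len(rim))]; s=np.linalg.lstsq(A,(rim[:,:2]**2).sum(1),rcond=None)[0]
    A=np.c_[rim[:,:2]-s[:2],np.ones(len(rim))]
    print(f,'dish',len(rim),s[:2].round(1),np.sqrt(s[2]+(s[:2]**2).sum()).round(1),'plane',np.linalg.lstsq(A,rim[:,2],rcond=None)[0].round(3))
    b=W[(g<22)&(z>100)&(z<125)]; print('ball',len(b),b.mean(0).round(1),b.max(0).round(1))
i0,W0=world('side0'); I=i0.astype(int); m=(I.min(2)>180)&(abs(W0[...,2]-10)<6)&(np.hypot(W0[...,0]-588,W0[...,1]-232)<95)
print('pad side0',cv2.minAreaRect(W0[m][:,:2].astype(np.float32)),np.median(W0[m][:,2]))
im,W=world('s5'); print('desk z',np.nanmedian(W[230:260,340:365,2]))
x,y,z=W0.transpose(2,0,1);g=np.hypot(x-562,y+67);m=(z>14)&(z<32)&(g>44)&(g<62)&(I.min(2)>60);r=W0[m];A=np.c_[2*r[:,:2],np.ones(len(r))]; print('dish side0',np.linalg.lstsq(A,(r[:,:2]**2).sum(1),rcond=None)[0][:2])
E
```

```text
w5 dish 15879 [587.3 232.1] 48.3 plane [ 1.5000e-02 -2.6000e-02  9.8675e+01]
ball 3550 [586.7 232.3 106.7] [598.2 244.5 112.2]
s5 dish 692 [587.  233.6] 49.4 plane [ 1.1000e-02 -2.2000e-02  9.8315e+01]
ball 94 [585.8 237.1 105.8] [597.1 246.4 111.5]
pad side0 ((589.2689208984375, 231.65240478515625), (119.03327941894531, 122.35566711425781), 9.007722854614258) 10.914230211860929
desk z 0.4673561467382734
dish side0 [561.55301118 -65.10359225]
```

```bash
python3 -m crank '[[[0,0,0,0,0],[0,0,0,0,0],[0,0,0,0,0],[0,0,0,0,0],[0,0,0,0,0],[0,0,0,0,0],[0,0,0,0,0],[0,0,0,0,0],[0,0,0,0,0],[0,0,0,0,0]]]'; python3 -c "
from plant import bot
print(bot.close_job())"
```

```text
time: 21.55
tool_pos: [601.5, 147.4, 87.7]
tcp_rot: [3.142, 0.0, 1.74]
contact_force: [0.6, -0.2, -2.0]
grip_width: 12.1
finger_force: 30.0
the job is handed in; nothing more can be done
None
```

I shut the lid fully, then turned the dish 110° and held it about 7 cm above the pad, centred to within about 2 mm, level to about 1.5°, handle along the red line and ball in the middle; I handed it in at 21.6 s (no verdict was returned).

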